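# Pack the vaccination caddy

### The job

Pack the blue caddy for the next vaccination round: stand the two purple-capped vials in the vial block, one in each well, lay the wide plaster roll flat between the four pegs of the roll nest, and lay the thermometer lengthways in its two orange cradles, roughly centred, either end forward. The blue-capped vial, the narrow plaster roll and the marker pen do not belong in it: leave them where they are.

Things in the scene. Friction and masses are not known exactly. Their poses are not given: they have to be found in the camera images.
- vial_purple_a: Small white-bodied upright glass vial with a purple cap, 23 mm across and 49 mm tall. To be packed; interchangeable with the other purple-capped vial. Origin at the centre of its foot, z up along the vial.
- vial_purple_b: Small white-bodied upright glass vial with a purple cap, 23 mm across and 49 mm tall. To be packed; interchangeable with the other purple-capped vial. Origin at the centre of its foot, z up along the vial.
- vial_blue: Small white-bodied upright glass vial with a blue cap, 23 mm across and 49 mm tall. Same shape as the purple-capped ones; stays on the desk. Origin at the centre of its foot, z up along the vial.
- roll_wide: Wide skin-coloured roll of fixing plaster lying flat, 52 mm across, 25 mm high; its core is closed to the fingers, so take it across its outside. To be packed. Origin at the centre of its underside, z up.
- roll_narrow: Narrow skin-coloured roll of fixing plaster lying flat, 42 mm across, 12 mm high; stays on the desk. Origin at the centre of its underside, z up.
- thermometer: White digital thermometer with a thin metal tip and a small display, lying on the desk, 139 mm long, 19 mm wide, 10 mm thick. To be packed. Origin at the middle of its length on its underside; own y along its length (tip at +y), own x across it, z up.
- marker: White pen with a blue cap, 138 mm long, 12 mm thick, lying on the desk; stays there. Origin at the middle of its length on its underside; own y along its length.
- vial_block: White vial block, 22 mm high, with two round wells 42 mm across and 14 mm deep at x = +38 mm and x = -38 mm, y = 0; the well floors are 8 mm above the origin. Fixed insert 150 x 80 mm (x along the 150), one of three side by side in any order, 84 mm apart in y, in a low blue tray (rim 26 mm above the desk). Origin: centre of its underside, 5 mm above the desk.
- roll_nest: Grey plate, white disc in its middle between four black pegs. The roll lies at x = y = 0 on the top, 10 mm above the origin; the pegs (8 mm thick, at x, y = +-27.6 mm) stand 14 mm higher. Fixed insert 150 x 80 mm (x along the 150), one of three side by side in any order, 84 mm apart in y, in a low blue tray (rim 26 mm above the desk). Origin: centre of its underside, 5 mm above the desk.
- thermometer_rest: Grey plate (8 mm) with two orange U cradles at x = +-42 mm, 16 mm long. The thermometer lies along x across both; beds 22 mm above the origin, cheeks up to 34 mm, 36 mm between cheeks. Fixed insert 150 x 80 mm (x along the 150), one of three side by side in any order, 84 mm apart in y, in a low blue tray (rim 26 mm above the desk). Origin: centre of its underside, 5 mm above the desk.
Mind the look-alikes: they are no part of the job. There is more than one size of the thermometer; the job needs the smaller.

How it is judged:
By the outcome, as a careful person would: the job done as asked, in the order asked, and still so for the second after the job is handed in, with the robot touching nothing.
It also fails if it takes over 96 s, if anything falls off the work surface, if the arm or the gripper's body presses on something with over 40 N, if the wrist force passes 120 N, or if a joint passes its speed limit or range.

### The arm

A 6-joint arm with a two-finger parallel gripper is mounted at the origin on a cart in front of the work surface, level with it; the furniture and walls round the work are solid. World frame = base frame: x ahead of the robot, y to its left, z up, the work surface at z = 0. Lengths are in m, angles in rad, forces in N, time in s.
With the tool pointing down it reaches from about 0.25 to 0.775 m from the base axis. Payload 4 kg.
Tool frame: the origin (TCP) lies on the front face of the gripper's body, between the roots of the fingers; the fingertips stand 97 mm ahead of it and the grasp point (between the pads) lies 78 mm ahead of it (bot.grip_point_offset is the distance from the TCP to the grasp point, in m); y points along the fingers, x is the direction in which the jaws open and shut, and the axes are right-handed (so a half turn about y gives the same grasp; the last joint's range is limited). The gripper opens to 94 mm and grips with 3 to 60 N. Pads are 16 mm wide; open, the fingers measure 119 mm over their backs; the gripper's body (75 mm by 177 mm) begins 78 mm behind the grasp point.
Start: joints at [-1.435, 0.087, 1.371, -0, 1.684, -0.103], TCP at [0.13, -0.534, 0.303] pointing down, gripper open.
Joint ranges: [-3.1, 3.1], [-0.76, 2.03], [0.27, 2.55], [-1.08, 4.22], [0.17, 2.65], [-2.57, 2.57]. Speed limits (rad/s): [2.79, 2.79, 3.14, 3.14, 3.14, 3.14].

### API

Orientations are given as [roll, pitch, yaw] about the fixed x, y, z axes, in that order (R = Rz(yaw) Ry(pitch) Rx(roll)).
In Python, from plant import bot gives the robot as it stands. The module is installed in compiled form; this text tells all that it offers.
- The arm moves only by the tool carry_out, never from a script. Its argument "series" is a list that holds one entry, the list of rows, each a list of 7 numbers: the turn, a rotation vector about the tool's x, y, z in rad, then the shift along the tool's x, y, z in m, then the closure in counts, from 0 (fully open) to 255 (shut). A call has 1 to 20 rows; each row shifts and turns the commanded pose from where the row before left it, along the tool's axes as they then stand; what a row does not reach is not made up. A row lasts 1/8 s, in which the tool goes at most 62.5 mm and 10.7 degrees, less where a joint would pass 70% of its speed; a pose out of reach is approached as far as the arm can. A call is refused whole if a number of a shift passes 0.0625 or a number of a turn 0.188, either way. A call with a gripper value outside its range is refused whole. The fingers move at their own pace and stop on an object; "grip_force" is the grip in N (left out, the last holds). Time passes only in rows, so rows that do not move let the fingers close. It gives the time, the measured TCP pose, the force and the opening at its end, in the units of the state.
- bot.read_state(): the state, without advancing time (a new reading comes with each control period).
- bot.capture(name): name is "scene" or "top"; returns a dict with "pixels" (420x560x3 uint8, red, green, blue), "range_z" (420x560 float32, m along the optical axis (not along the pixel's ray), 0 where there is no reading), "camera_matrix" (3x3 intrinsics, pixels), "world_to_cam" (4x4, takes a point from world to camera coordinates). Camera axes: x right, y up, looking along -z (the intrinsics and any distortion apply to the point x, -y, -z); pixel columns grow to the right and rows downward; lengths in m; the calibration is good to about 2 mm. A picture is of the moment at which its call begins.
- bot.job_done(): hands the job in, once; it reports no verdict.
The state is a dict: "time": time; "joint_positions": joint angles; "joint_vel": joint speeds; "joint_torque": joint torques, N m; "tcp_pos": TCP position; "ee_rot": TCP orientation; "ft_force": force on the tool from outside, world axes, zero at the start; "torque": the same for the moment, N m; "gripper_width": finger opening in m.
Only numpy, scipy, OpenCV 4.12 (cv2) and the standard library are available. Lean on these libraries where they do the work, as an engineer would, in place of code of your own. Each camera call takes 0.05 s, during which the arm holds its last target.

## Working session

There is one attempt and no reset: what is moved stays moved. The work goes in short steps, Python scripts to look and compute and a tool call to move; the robot and the scene stay as the last step left them, time stands still between calls to the robot, and variables do not carry over. Pictures are saved under pics/ and viewed, and the job is handed in when it is done.

Besides the shell and the picture viewer there is one more tool, called after "Emit:" by a JSON object that holds its "fn" and its "kwargs". carry_out: Moves the arm, as the interface text tells. Its arguments: {"type":"object","properties":{"series":{"type":"array"},"grip_force":{"type":"number"}},"required":["series"]}

```bash
mkdir -p pics; cat > h.py <<'E'
import numpy as np, cv2
from plant import bot
def cap(n,tag):
    d=bot.capture(n); np.savez(f'{tag}.npz',**d); cv2.imwrite(f'pics/{tag}.png',d['pixels'][:,:,::-1]); return d
def pts(d):
    K=d['camera_matrix'];T=np.linalg.inv(d['world_to_cam']);r=d['range_z']
    v,u=np.mgrid[:r.shape[0],:r.shape[1]]
    x=(u-K[0,2])/K[0,0]*r;y=(v-K[1,2])/K[1,1]*r
    return np.stack([x,-y,-r],-1)@T[:3,:3].T+T[:3,3]
E
python3 - <<'E'
from h import *
print(bot.read_state())
for n in('scene','top'):
    d=cap(n,n+'0');print({k:np.shape(v) for k,v in d.items()});print(d['camera_matrix'],d['world_to_cam'])
E
```

```text
{'time': 0.0, 'joint_positions': array([-1.43510131e+00,  8.79531700e-02,  1.37224731e+00,  2.76351200e-05,
        1.68362203e+00, -1.03096690e-01]), 'joint_vel': array([ 3.33746859e-04,  3.32760598e-04, -5.67302155e-05, -1.51722895e-03,
       -9.87794922e-04, -6.66168226e-04]), 'joint_torque': array([ 7.73013599e-04, -3.40187895e+01, -3.02423000e+01,  7.19233369e-02,
        3.30881635e-02, -1.77023749e-04]), 'tcp_pos': array([ 0.13004845, -0.53405217,  0.30150849]), 'ee_rot': array([-1.57053952,  0.00221518, -1.33200125]), 'ft_force': array([-0.63442643,  0.67003656,  0.09816764]), 'torque': array([ 0.01181823, -0.0337766 ,  0.03186507]), 'gripper_width': 0.0938349585418695}
{'pixels': (420, 560, 3), 'range_z': (420, 560), 'camera_matrix': (3, 3), 'world_to_cam': (4, 4)}
[[432.36638508   0.         285.52329479]
 [  0.         432.36638508 218.43659891]
 [  0.           0.           1.        ]] [[-0.67130737 -0.74102041  0.01533514  0.41341485]
 [ 0.40714238 -0.3513927   0.8430648  -0.18736589]
 [-0.61933957  0.57219919  0.53759332 -0.97652125]
 [ 0.          0.          0.          1.        ]]
{'pixels': (420, 560, 3), 'range_z': (420, 560), 'camera_matrix': (3, 3), 'world_to_cam': (4, 4)}
[[398.0135281    0.         272.19837591]
 [  0.         398.0135281  201.51902657]
 [  0.           0.           1.        ]] [[-0.00906869 -0.99988975 -0.01175798  0.14040683]
 [ 0.9841551  -0.01100699  0.17696774 -0.51998863]
 [-0.17707765 -0.00996681  0.98414642 -1.07052441]
 [ 0.          0.          0.          1.        ]]
```

View pics/top0.png

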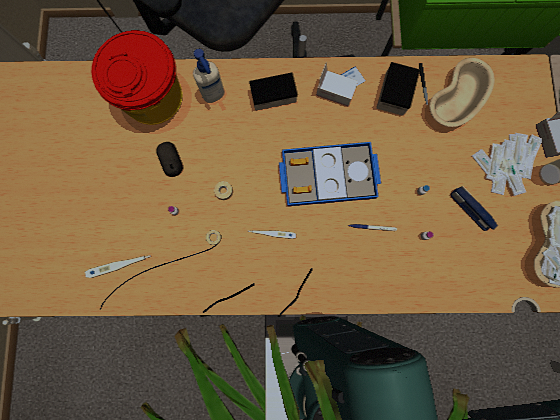

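View pics/scene0.png

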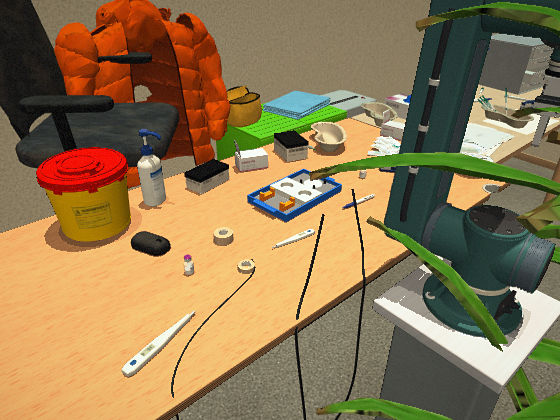

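```bash
python3 - <<'E'
from h import *
d=np.load('top0.npz');P=pts(d);r=d['range_z']
print('desk z',[P[v,u].round(4).tolist() for v,u in((215,250),(260,200),(150,220),(220,400),(215,320))])
img=d['pixels'];hsv=cv2.cvtColor(img,cv2.COLOR_RGB2HSV)
m=((P[...,2]>0.004)&(P[...,2]<0.12)&(r>0)).astype(np.uint8)
m[310:]=0
n,l,s,c=cv2.connectedComponentsWithStats(m)
for i in range(1,n):
    if s[i,4]<25:continue
    q=P[l==i]
    ztop=np.percentile(q[:,2],95); t=q[q[:,2]>ztop-.006]
    ce,sz,a=cv2.minAreaRect(t[:,:2].astype(np.float32)*1000)
    print(c[i].round(),s[i,4],'ztop',ztop.round(4),'mean',t.mean(0).round(4),'rect',np.round(ce,1),np.round(sz,1),round(a,1), 'med col',np.median(img[l==i],0))
def crop(n,x,y,w,h,f,o):
    im=cv2.imread(f'pics/{n}.png')[y:y+h,x:x+w];cv2.imwrite(f'pics/{o}.png',cv2.resize(im,None,fx=f,fy=f,interpolation=cv2.INTER_CUBIC))
crop('top0',80,170,200,120,4,'c1');crop('top0',240,130,200,120,4,'c2')
E
```

```text
desk z [[0.4905, 0.2006, 0.0013], [0.3622, 0.3433, 0.0018], [0.6862, 0.2897, 0.0084], [0.4711, -0.2329, 0.0025], [0.4888, -0.0032, -0.0018]]
[210.  31.] 901 ztop 0.1187 mean [1.0077 0.2758 0.1165] rect [1012.5  290.5] [120.3 384.3] 8.5 med col [9. 8. 8.]
[465.  92.] 2301 ztop 0.0509 mean [ 0.8373 -0.4277  0.0483] rect [ 839.2 -430.2] [132.  241.7] 51.1 med col [140. 120.  90.]
[339.  85.] 1200 ztop 0.0648 mean [ 0.8854 -0.0178  0.0804] rect [862.5 -34.2] [94.5 49.4] 39.0 med col [160.  167.5 177. ]
[401.  88.] 1735 ztop 0.0712 mean [ 0.8584 -0.2395  0.0685] rect [ 859.2 -240.5] [ 87.2 124.8] 72.9 med col [11. 10. 10.]
[212.  90.] 463 ztop 0.115 mean [0.8489 0.308  0.1147] rect [854.7 310.9] [27.  70.2] 13.9 med col [63. 59. 52.]
[274.  91.] 1359 ztop 0.061 mean [0.8593 0.1289 0.058 ] rect [859.2 128.8] [ 74.2 131.7] 11.3 med col [8. 8. 8.]
[161. 108.] 896 ztop 0.1151 mean [0.7889 0.4563 0.1144] rect [800.9 456.3] [ 56.  174.4] 35.7 med col [60. 43.  4.]
[520. 155.] 3086 ztop 0.0531 mean [ 0.7185 -0.6732  0.055 ] rect [ 706.5 -668.6] [ 39.4 103.2] 82.9 med col [144. 149. 154.]
[169. 1
[... 1313 characters left out ...]
]
[426. 235.] 100 ztop 0.0518 mean [ 0.4242 -0.2976  0.0493] rect [ 424.7 -298.3] [14.  18.1] 30.8 med col [111.   63.5  85. ]
[112. 266.] 488 ztop 0.0188 mean [0.345  0.5926 0.0158] rect [351.3 575.4] [ 24.6 184.2] 17.0 med col [162. 171. 165.]
[135. 276.] 44 ztop 0.0088 mean [0.3199 0.5263 0.006 ] rect [322.7 524.9] [12.4 74.6] 29.1 med col [83.  63.  39.5]
[111. 294.] 40 ztop 0.0089 mean [0.2709 0.5905 0.0061] rect [274.2 588.6] [10.4 69.1] 45.7 med col [82.5 64.  39.5]
[295. 298.] 84 ztop 0.1119 mean [0.2912 0.0623 0.1127] rect [291.7  63.1] [7.8 4.7] 3.3 med col [ 1.5  8.5 13. ]
[224. 299.] 95 ztop 0.1106 mean [0.2753 0.2232 0.1105] rect [275.4 223.2] [ 5.6 11.5] 25.9 med col [0. 1. 8.]
```

```bash
sleep 1
```

```text
(no output)
```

View pics/c1.png

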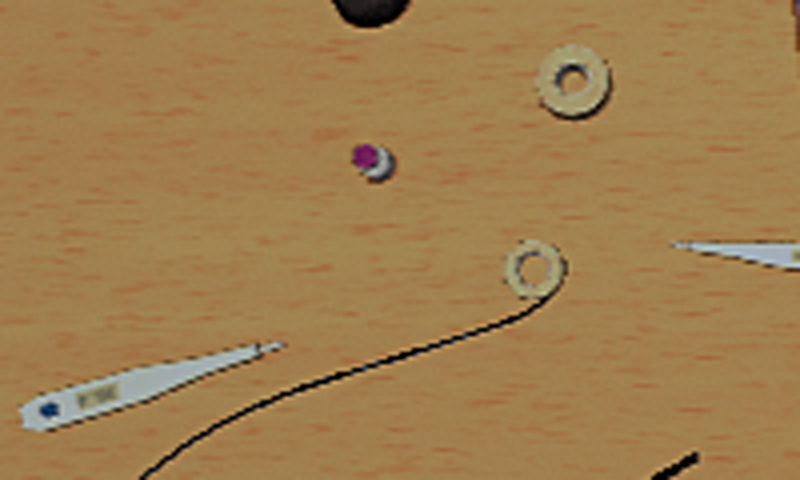

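View pics/c2.png

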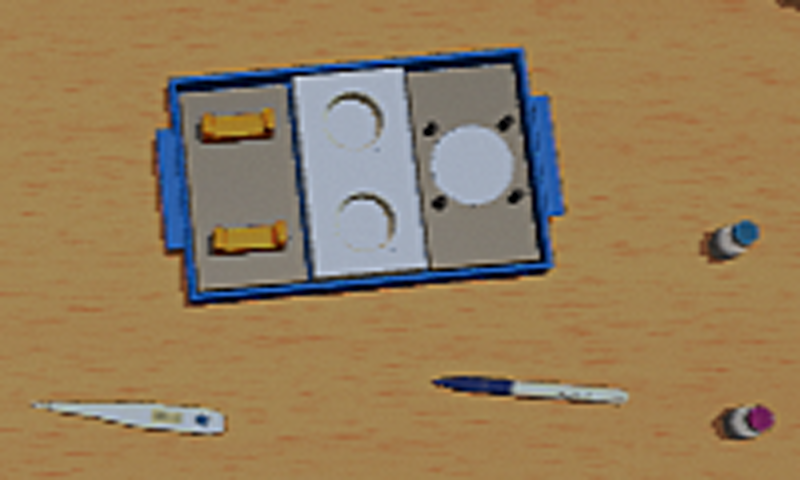

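```bash
python3 - <<'E'
from h import *
for nm,rois in (('top',[(200,283,256,312),(280,266,314,316),(98,245,214,310)]),('scene',[(295,214,324,320),(350,188,368,330),(170,262,256,396)])):
    d=np.load(nm+'0.npz');P=pts(d);im=d['pixels']
    for x0,y0,x1,y1 in rois:
        s=im[y0:y1,x0:x1].max(-1)<30; q=P[y0:y1,x0:x1][s]; 
        v,u=np.nonzero(s)
        o=np.argsort(v);k=o[::max(1,len(o)//10)]
        print(nm,(x0,y0)); 
        for i in k: print('  ',u[i]+x0,v[i]+y0,q[i].round(3),d['range_z'][v[i]+y0,u[i]+x0].round(3))
E
```

```text
top (200, 283)
   251 284 [0.298 0.188 0.158] 0.97
   246 287 [0.29  0.201 0.141] 0.985
   245 289 [0.285 0.204 0.136] 0.989
   238 292 [0.277 0.224 0.11 ] 1.014
   236 294 [0.272 0.229 0.103] 1.02
   233 296 [0.266 0.238 0.092] 1.03
   228 298 [0.26  0.254 0.066] 1.054
   221 300 [0.252 0.278 0.031] 1.087
   214 303 [0.243 0.3   0.009] 1.108
   208 307 [0.232 0.317 0.008] 1.107
   203 311 [0.221 0.332 0.002] 1.111
top (280, 266)
   310 269 [0.333 0.044 0.165] 0.968
   309 273 [0.323 0.046 0.156] 0.975
   305 278 [0.311 0.054 0.139] 0.99
   304 282 [0.301 0.057 0.13 ] 0.997
   299 288 [0.285 0.068 0.1  ] 1.023
   297 293 [0.272 0.072 0.077] 1.044
   295 298 [0.257 0.076 0.039] 1.079
   294 301 [0.248 0.079 0.035] 1.081
   291 304 [0.24  0.087 0.026] 1.088
   286 308 [0.229 0.1   0.016] 1.096
   280 313 [0.214 0.117 0.005] 1.105
top (98, 245)
   213 246 [0.401 0.306 0.007] 1.137
   204 251 [0.387 0.332 0.005] 1.137
   186 257 [ 0.371  0.384 -0.002] 1.142
   168 262 [0.357 0.434 0.005] 1.133
   156 266 [0.346 0.467 0.006] 1.131
   146 270 [0.335 0.495 0.006] 1.129
   130 278 [0.314 0.5
[... 720 characters left out ...]
 362 246 [0.255 0.073 0.049] 1.067
   364 284 [ 0.203  0.119 -0.013] 1.041
   358 290 [ 0.233  0.097 -0.066] 1.1
   362 295 [ 0.199  0.126 -0.042] 1.051
   361 304 [ 0.2    0.124 -0.074] 1.069
   360 314 [ 0.196  0.127 -0.103] 1.081
   359 324 [ 0.194  0.128 -0.136] 1.097
scene (170, 262)
   254 270 [0.4   0.299 0.005] 1.051
   245 281 [0.383 0.34  0.004] 1.017
   228 298 [0.36  0.405 0.007] 0.964
   222 304 [0.354 0.425 0.005] 0.95
   205 321 [0.338 0.48  0.003] 0.91
   193 336 [0.318 0.522 0.004] 0.873
   185 348 [0.304 0.549 0.003] 0.849
   180 359 [0.284 0.572 0.006] 0.822
   175 371 [0.268 0.592 0.003] 0.802
   227 379 [ 0.209  0.519 -0.025] 0.822
   214 388 [ 0.209  0.548 -0.025] 0.806
```

```bash
python3 - <<'E'
from h import *
# leaves
for nm in('top','scene'):
    d=np.load(nm+'0.npz');P=pts(d);im=d['pixels'];h=cv2.cvtColor(im,cv2.COLOR_RGB2HSV)
    m=((h[...,0]>33)&(h[...,0]<60)&(h[...,1]>120)&(d['range_z']>0)).astype(np.uint8)
    n,l,s,c=cv2.connectedComponentsWithStats(m)
    for i in range(1,n):
        if s[i,4]<60: continue
        q=P[l==i]; print(nm,'green',c[i].round(),s[i,4],'min',np.percentile(q,2,axis=0).round(2),'max',np.percentile(q,98,axis=0).round(2))
def ray(d,u,v,z):
    K=d['camera_matrix'];T=np.linalg.inv(d['world_to_cam'])
    r=T[:3,:3]@np.array([(u-K[0,2])/K[0,0],-(v-K[1,2])/K[1,1],-1]);o=T[:3,3];return o+r*(z-o[2])/r[2]
def blob(d,m,box):
    x0,y0,x1,y1=box;k=np.zeros_like(m);k[y0:y1,x0:x1]=m[y0:y1,x0:x1]
    v,u=np.nonzero(k);return u.mean(),v.mean(),len(u)
T=np.load('top0.npz');S=np.load('scene0.npz')
ht=cv2.cvtColor(T['pixels'],cv2.COLOR_RGB2HSV);hs=cv2.cvtColor(S['pixels'],cv2.COLOR_RGB2HSV)
pur=lambda h:(h[...,0]>140)&(h[...,0]<172)&(h[...,1]>100)
u,v,n=blob(T,pur(ht),(160,195,185,225));print('A top',u,v,n,ray(T,u,v,.047))
u,v,n=blob(S,pur(hs),(178,245,200,280));print('A scene',u,v,n,ray(S,u,v,.045))
u,v,n=blob(T,pur(ht),(415,225,440,245));print('B top',u,v,n,ray(T,u,v,.047))
white=lambda h:(h[...,1]<40)&(h[...,2]>110)
# disc
u,v,n=blob(T,white(ht),(347,158,372,184));print('disc',u,v,n,ray(T,u,v,.015))
ora=lambda h:(h[...,0]>8)&(h[...,0]<26)&(h[...,1]>190)&(h[...,2]>110)
for nm,b in(('c1',(284,155,314,170)),('c2',(284,180,316,197))):
    u,v,n=blob(T,ora(ht),b);print(nm,u,v,n,ray(T,u,v,.033))
blu=(ht[...,0]>100)&(ht[...,0]<115)&(ht[...,1]>180)
k=np.zeros_like(blu);k[135:212,270:388]=blu[135:212,270:388]
v,u=np.nonzero(k); q=np.array([ray(T,a,b,.031)[:2] for a,b in zip(u,v)]).astype(np.float32)*1000
print('tray',cv2.minAreaRect(q))
# rolls
for nm,b,z in(('wide',(210,175,238,205),.025),('narrow',(203,228,224,248),.012)):
    x0,y0,x1,y1=b;m=((ht[...,1]<125)&(ht[...,2]>125)).astype(np.uint8);kk=np.zeros_like(m);kk[y0:y1,x0:x1]=m[y0:y1,x0:x1]
    cs,_=cv2.findContours(kk,0,2);cc=max(cs,key=cv2.contourArea);(a,b2),r=cv2.minEnclosingCircle(cc);print(nm,a,b2,r,ray(T,a,b2,z),'diam mm',2000*(r+.5)*1.09/398)
m=((ht[...,1]<90)&(ht[...,2]>90)).astype(np.uint8)
for b in((245,224,300,244),(80,250,155,282)):
    x0,y0,x1,y1=b;v,u=np.nonzero(m[y0:y1,x0:x1]);q=np.array([ray(T,a+x0,c+y0,.006)[:2] for a,c in zip(u,v)]).astype(np.float32)*1000
    print('thermo',cv2.minAreaRect(q),'col',u.min()+x0,u.max()+x0)
    i,j=u.argmin(),u.argmax();print(q[i],q[j])
E
python3 - <<'E'
import cv2
im=cv2.imread('pics/top0.png')[140:210,275:385];cv2.imwrite('pics/c3.png',cv2.resize(im,None,fx=7,fy=7,interpolation=cv2.INTER_CUBIC))
E
```

```text
top green [478.  23.] 7595 min [ 1.24 -0.98 -0.4 ] max [ 1.38 -0.41 -0.1 ]
top green [226. 386.] 2602 min [-0.17  0.17 -0.39] max [0.18 0.4  0.39]
top green [284. 384.] 811 min [-0.03  0.08  0.08] max [0.16 0.14 0.18]
top green [326. 402.] 532 min [0.13 0.04 0.56] max [0.17 0.07 0.59]
top green [457. 411.] 247 min [-0.06 -0.35 -0.  ] max [ 0.08 -0.19  0.39]
top green [153. 415.] 84 min [-0.09  0.47 -0.13] max [-0.08  0.52 -0.1 ]
scene green [511.  14.] 1549 min [-0.01  0.02  0.57] max [0.16 0.07 0.6 ]
scene green [271. 129.] 2577 min [ 1.24 -1.   -0.3 ] max [ 1.62 -0.41 -0.09]
scene green [550. 109.] 94 min [ 0.   -0.2   0.39] max [ 0.05 -0.17  0.4 ]
scene green [459. 170.] 3418 min [-0.17  0.1   0.36] max [0.17 0.38 0.47]
scene green [549. 231.] 282 min [-0.17 -0.09  0.2 ] max [-0.07  0.39  0.46]
scene green [456. 288.] 2273 min [-0.1   0.06  0.01] max [0.15 0.14 0.17]
scene green [556. 255.] 108 min [-0.11 -0.34  0.02] max [-0.06 -0.08  0.14]
scene green [547. 352.] 578 min [-0.2  -0.2  -0.15] max [-0.14  0.02 -0.02]
scene green [533. 402.] 1369 min [-0.24 -0.02 -0.2 ] max [-0.14  
[... 492 characters left out ...]
8571428572 56 [0.56053967 0.04969594 0.033     ]
tray ((605.3897705078125, -29.763946533203125), (166.9590301513672, 283.4090881347656), 4.574615955352783)
wide 221.51162719726562 189.2441864013672 9.750258445739746 [0.56299877 0.28128858 0.025     ] diam mm 56.14463168772022
narrow 212.0 236.0 8.062357902526855 [0.42949158 0.3085002  0.012     ] diam mm 46.89934730529785
thermo ((437.7295227050781, 138.29205322265625), (136.42648315429688, 17.781017303466797), 83.07633209228516) col 248 295
[446.2815  205.96786] [436.24753  70.93136]
thermo ((351.35247802734375, 577.861328125), (24.667415618896484, 191.36412048339844), 16.202373504638672) col 84 150
[331.4683 671.7231] [377.56985 485.8398 ]
```

View pics/c3.png

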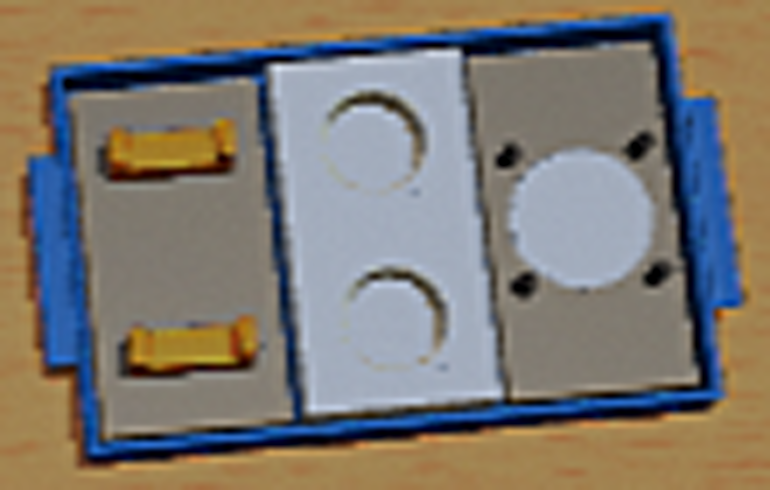

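Emit:
{"fn": "carry_out", "kwargs": {"series": [[[0,0.164,0,0,0,0,0],[0,0,0,-0.0267,0,0.039,0],[0,0,0,-0.0267,0,0.039,0],[0,0,0,-0.0267,0,0.039,0],[0,0,0,-0.0267,0,0.039,0],[0,0,0,-0.0267,0,0.039,0],[0,0,0,-0.0267,0,0.039,0],[0,0,0,-0.0267,0,0.039,0],[0,0,0,-0.0267,0,0.039,0],[0,0,0,0,0,0,0],[0,0,0,0,0,0,0]]], "grip_force": 15}}

```text
time: 1.48
tcp_pos: [0.4249, -0.2982, 0.3022]
ee_rot: [-1.572, 0.0, -1.496]
ft_force: [-0.1, -0.1, -0.6]
gripper_width: 0.0937
```

```bash
python3 - <<'E'
from h import *
s=bot.read_state();[print(k,np.round(v,4)) for k,v in s.items()]
cap('top','top1');cap('scene','scene1')
T=np.load('top0.npz')
def ray(d,u,v,z):
    K=d['camera_matrix'];T=np.linalg.inv(d['world_to_cam'])
    r=T[:3,:3]@np.array([(u-K[0,2])/K[0,0],-(v-K[1,2])/K[1,1],-1]);o=T[:3,3];return o+r*(z-o[2])/r[2]
print(ray(T,328,159.7,.027),ray(T,330.9,185.3,.027))
E
```

```text
time 1.475
joint_positions [-7.2090e-01  1.8900e-02  1.4431e+00 -9.0000e-04  1.6805e+00  7.7480e-01]
joint_vel [-0.0254 -0.0063  0.0005  0.0022 -0.0013  0.0023]
joint_torque [ 7.37900e-01 -3.10505e+01 -3.03430e+01  1.22200e-01 -3.89000e-02
 -1.00000e-04]
tcp_pos [ 0.4249 -0.2982  0.3022]
ee_rot [-1.5721e+00  1.0000e-04 -1.4958e+00]
ft_force [-0.0842 -0.1134 -0.5874]
torque [ 0.0371  0.0197 -0.0046]
gripper_width 0.0937
[ 0.64684239 -0.0281616   0.027     ] [ 0.57052119 -0.03390736  0.027     ]
```

View pics/scene1.png

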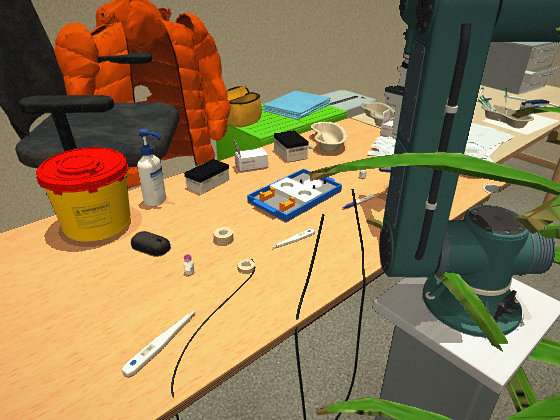

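View pics/top1.png

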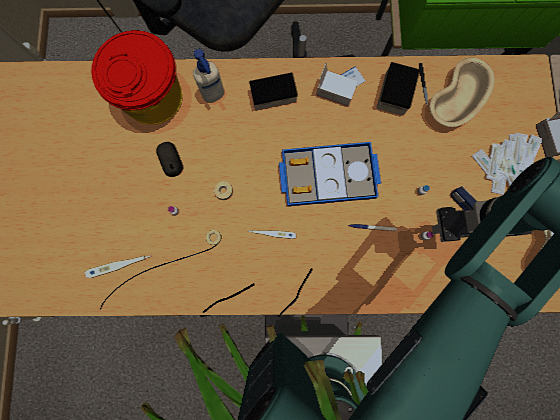

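Emit:
{"fn": "carry_out", "kwargs": {"series": [[[0,0,0,0,0.045,0,0],[0,0,0,0,0.045,0,0],[0,0,0,0,0.045,0,0],[0,0,0,0,0.03,0,0],[0,0,0,0,0.02,0,0],[0,0,0,0,0,0,0]]]}}

```text
time: 2.33
tcp_pos: [0.4234, -0.2982, 0.1158]
ee_rot: [-1.574, 0.003, -1.498]
ft_force: [0.3, -0.3, -0.5]
gripper_width: 0.094
```

```bash
python3 - <<'E'
from h import *
s=bot.read_state();[print(k,np.round(v,4)) for k,v in s.items()]
cap('top','top2')
im=cv2.imread('pics/top2.png')[170:290,360:520];cv2.imwrite('pics/c4.png',cv2.resize(im,None,fx=4,fy=4))
E
```

```text
time 2.325
joint_positions [-7.2300e-01  1.3420e-01  1.7021e+00 -3.0000e-04  1.3097e+00  7.7530e-01]
joint_vel [ 0.0082 -0.0277 -0.0498  0.0022  0.0089  0.0007]
joint_torque [ 3.24000e-02 -3.22994e+01 -2.67072e+01  6.29000e-02 -1.12500e-01
 -1.10000e-03]
tcp_pos [ 0.4234 -0.2982  0.1158]
ee_rot [-1.5741  0.003  -1.4982]
ft_force [ 0.28   -0.2835 -0.5461]
torque [ 0.0021 -0.0623 -0.0242]
gripper_width 0.094
```

View pics/c4.png

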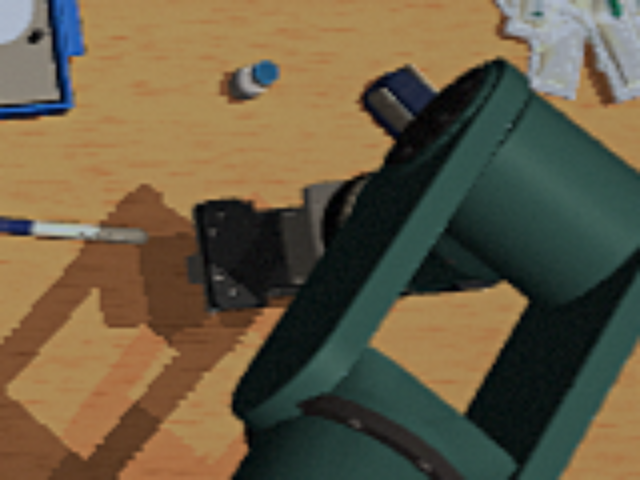

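Emit:
{"fn": "carry_out", "kwargs": {"series": [[[0,0,0,0,0,0,255],[0,0,0,0,0,0,255],[0,0,0,0,0,0,255],[0,0,0,0,0,0,255],[0,0,0,0,0,0,255],[0,0,0,0,0,0,255],[0,0,0,0,0,0,255],[0,0,0,0,0,0,255]]], "grip_force": 15}}

```text
time: 3.38
tcp_pos: [0.4252, -0.2981, 0.1176]
ee_rot: [-1.571, 0.0, -1.496]
ft_force: [0.6, -0.0, 0.3]
gripper_width: 0.0225
```

```bash
python3 - <<'E'
from h import *
from scipy.optimize import least_squares
# kinematic fit: r' = a+L1 sin q1+L2 sin(q1+q2) ; z = h + L1 cos q1+L2 cos(q1+q2)
J=[([-1.4351,.08795,1.37225],[.13005,-.53405,.30151]),([-.7209,.0189,1.4431],[.4249,-.2982,.3022]),([-.7230,.1342,1.7021],[.4234,-.2982,.1158])]
def f(p):
    L1,L2,h=p;o=[]
    for q,t in J:
        az=np.arctan2(t[1],t[0]);R=np.hypot(*t[:2]);d=R*np.sin(az-q[0]);r=R*np.cos(az-q[0])
        o+= [L1*np.sin(q[1])+L2*np.sin(q[1]+q[2])-r, h+L1*np.cos(q[1])+L2*np.cos(q[1]+q[2])-t[2]]
    return o
s=least_squares(f,[.5,.5,0]);print(s.x,s.fun)
for q,t in J:
    az=np.arctan2(t[1],t[0]);R=np.hypot(*t[:2]);print('d',R*np.sin(az-q[0]))
E
```

```text
[0.16354305 0.52026888 0.08453814] [-0.01527852  0.00336168  0.00426341  0.00234373  0.00914481 -0.0057054 ]
d 0.056608070836616106
d 0.056448519641755554
d 0.0565395810530426
```

```bash
python3 - <<'E'
from h import *
for n in('top0','scene0'):
    d=np.load(n+'.npz');print(n,np.linalg.inv(d['world_to_cam'])[:3,3])
def teal(d):
    h=cv2.cvtColor(d['pixels'],cv2.COLOR_RGB2HSV);return (h[...,0]>75)&(h[...,0]<98)&(h[...,1]>90)
for n,q0 in(('top0',-1.435),('scene0',-1.435),('top1',-.721),('scene1',-.721),('top2',-.723)):
    d=np.load(n+'.npz');P=pts(d);q=P[teal(d)&(d['range_z']>0)]
    c,s=np.cos(q0),np.sin(q0); r=q[:,0]*c+q[:,1]*s; l=-q[:,0]*s+q[:,1]*c; z=q[:,2]
    print(n,len(q))
    for a in np.arange(0,1,.1):
        m=(z>a)&(z<a+.1)&(np.hypot(r,l)<.9)
        if m.sum()>30: print('  z%.1f'%a,m.sum(),'r',np.percentile(r[m],[1,99]).round(2),'lat',np.percentile(l[m],[1,99]).round(2))
d=np.load('top1.npz');P=pts(d);h=cv2.cvtColor(d['pixels'],cv2.COLOR_RGB2HSV)
m=((h[...,0]>33)&(h[...,0]<60)&(h[...,1]>120)&(d['range_z']>0)).astype(np.uint8)
n,l,s,c=cv2.connectedComponentsWithStats(m)
for i in range(1,n):
    if s[i,4]>40:q=P[l==i];print(c[i].round(),s[i,4],np.percentile(q,2,axis=0).round(2),np.percentile(q,98,axis=0).round(2))
E
```

```text
top0 [0.32345682 0.12399813 1.14722487]
scene0 [-0.25098523  0.79927451  0.67659311]
top0 7045
  z0.0 405 r [-0.31  0.66] lat [-0.04  0.89]
  z0.1 373 r [-0.06  0.05] lat [0.01 0.21]
  z0.2 307 r [-0.06  0.06] lat [0.02 0.21]
  z0.3 278 r [-0.05  0.07] lat [0.17 0.21]
  z0.4 324 r [-0.03  0.08] lat [0.18 0.21]
  z0.5 945 r [-0.02  0.28] lat [0.1  0.21]
  z0.6 4323 r [-0.01  0.08] lat [0.15 0.21]
scene0 16108
  z0.0 2208 r [-0.23  0.05] lat [-0.1   0.75]
  z0.1 3768 r [-0.06 -0.03] lat [-0.11  0.2 ]
  z0.2 2606 r [-0.06  0.05] lat [-0.11  0.2 ]
  z0.3 1218 r [-0.05  0.07] lat [0.12 0.2 ]
  z0.4 2037 r [-0.04  0.52] lat [0.07 0.21]
  z0.5 2790 r [-0.03  0.08] lat [0.01 0.21]
  z0.6 296 r [-0.02 -0.01] lat [0.01 0.14]
top1 19496
  z0.0 435 r [0.05 0.83] lat [-0.07  0.71]
  z0.1 219 r [-0.04  0.06] lat [0.   0.22]
  z0.2 296 r [-0.05  0.06] lat [-0.01  0.21]
  z0.3 259 r [-0.05  0.48] lat [0.07 0.21]
  z0.4 564 r [-0.04  0.52] lat [0.03 0.21]
  z0.5 12559 r [0.06 0.53] lat [0.   0.21]
  z0.6 5053 r [0.03 0.23] lat [0.02 0.21]
scene1 21052
  z0.0 2165 r [-0.1  0.2] lat [-0.09  0.41]
  z0.
[... 309 characters left out ...]
  0.74]
  z0.1 46 r [-0.05  0.48] lat [0.09 0.22]
  z0.2 127 r [-0.04  0.52] lat [0.03 0.21]
  z0.3 1369 r [-0.02  0.55] lat [0.01 0.21]
  z0.4 5808 r [0.01 0.54] lat [0.   0.21]
  z0.5 7585 r [0.09 0.29] lat [0.01 0.21]
  z0.6 3697 r [0.02 0.13] lat [0.08 0.21]
[478.  23.] 7598 [ 1.24 -0.98 -0.4 ] [ 1.38 -0.41 -0.1 ]
[303. 326.] 61 [ 0.11  0.01 -0.48] [ 0.14  0.04 -0.41]
[236. 355.] 371 [-0.    0.22 -0.24] [ 0.13  0.31 -0.18]
[212. 388.] 1549 [-0.12  0.21 -0.4 ] [0.18 0.41 0.4 ]
[354. 392.] 121 [ 0.02 -0.07  0.07] [ 0.05 -0.05  0.15]
[326. 401.] 555 [0.14 0.05 0.55] [0.18 0.07 0.59]
[364. 388.] 64 [ 0.03 -0.1   0.07] [ 0.05 -0.08  0.09]
[153. 415.] 90 [-0.1   0.47 -0.13] [-0.08  0.52 -0.09]
```

```bash
python3 - <<'E'
from h import *
d=np.load('scene1.npz');P=pts(d);im=d['pixels'];h=cv2.cvtColor(im,cv2.COLOR_RGB2HSV)
m=((h[...,0]>30)&(h[...,0]<60)&(h[...,1]>110)&(d['range_z']>0))
for u in range(315,560,20):
    v=np.nonzero(m[140:200,u])[0]
    if len(v): v0=int(np.median(v))+140;print(u,v0,len(v),P[v0,u].round(3))
d=np.load('top0.npz');P=pts(d);h=cv2.cvtColor(d['pixels'],cv2.COLOR_RGB2HSV)
m=((h[...,0]>30)&(h[...,0]<60)&(h[...,1]>110)&(d['range_z']>0))
print('top')
for v in range(315,420,8):
    us=np.nonzero(m[v,150:340])[0]+150
    for g in np.split(us,np.nonzero(np.diff(us)>1)[0]+1):
        if len(g)>2: print(v,int(g.mean()),P[v,int(g.mean())].round(3),end='; ')
    print()
E
```

```text
315 159 2 [ 0.763 -0.281 -0.001]
335 168 8 [0.174 0.297 0.362]
355 165 9 [0.146 0.28  0.372]
375 162 11 [0.122 0.26  0.38 ]
395 160 13 [0.097 0.242 0.387]
415 159 13 [0.072 0.225 0.392]
435 160 17 [0.047 0.209 0.395]
455 162 20 [0.024 0.189 0.394]
475 166 20 [-0.002  0.175  0.392]
495 171 17 [-0.03   0.166  0.391]
515 176 15 [-0.055  0.154  0.388]
535 181 14 [-0.08   0.139  0.385]
555 189 15 [-0.106  0.126  0.377]
top


331 223 [ 0.135  0.306 -0.236]; 
339 187 [0.2   0.299 0.347]; 339 227 [ 0.111  0.291 -0.224]; 339 272 [0.174 0.137 0.185]; 
347 185 [0.188 0.298 0.365]; 347 231 [ 0.088  0.276 -0.208]; 347 274 [0.153 0.133 0.171]; 
355 189 [0.175 0.29  0.368]; 355 196 [ 0.026  0.429 -0.41 ]; 355 236 [ 0.065  0.259 -0.199]; 355 275 [0.135 0.131 0.17 ]; 
363 196 [0.162 0.275 0.374]; 363 240 [ 0.043  0.245 -0.188]; 363 278 [0.116 0.124 0.162]; 363 311 [0.2   0.078 0.565]; 
371 202 [0.149 0.263 0.379]; 371 245 [ 0.019  0.229 -0.19 ]; 371 277 [0.096 0.126 0.153]; 371 283 [0.098 0.112 0.16 ]; 
379 201 [0.135 0.264 0.379]; 379 216 [-0.05   0.348 -0.374]; 379 250 [-0.005  0.213 -0.189]; 379 283 [0.078 0.112 0.149]; 
387 205 [0.123 0.256 0.383]; 387 225 [-0.075  0.314 -0.367]; 387 255 [-0.03   0.197 -0.195]; 387 285 [0.058 0.108 0.141]; 387 323 [0.173 0.064 0.579]; 
395 209 [0.109 0.249 0.382]; 395 234 [-0.101  0.281 -0.361]; 395 259 [-0.052  0.184 -0.188]; 395 287 [0.037 0.103 0.132]; 395 324 [0.164 0.063 0.581]; 
403 214 [0.097 0.238 0.389]; 403 243 [-0.126  0.249 -0.358]; 403 261 [-0.077  0.179 -0.194]; 403 289 [0.016 0.099 0.121]; 403 328 [0.154 0.059 0.583]; 
411 151 [-0.077  0.503 -0.125]; 411 218 [0.084 0.231 0.39 ]; 411 254 [-0.15   0.209 -0.35 ]; 411 291 [-0.011  0.093  0.091]; 411 327 [0.146 0.061 0.588]; 411 336 [0.143 0.048 0.578]; 
419 157 [-0.09   0.476 -0.096]; 419 222 [0.072 0.223 0.394]; 419 258 [-0.175  0.196 -0.349]; 419 293 [-0.037  0.088  0.066]; 419 331 [0.138 0.056 0.592];
```

Emit:
{"fn": "carry_out", "kwargs": {"series": [[[0,0,0,0,-0.03,0,255],[0,0,0,0,-0.04,0,255],[0,0,0,0,-0.03,0,255],[0,0,0,-0.0315,0,0.03,255],[0,0,0,-0.0315,0,0.03,255],[0,0,0,-0.0315,0,0.03,255],[0,0,0,-0.0315,0,0.03,255],[0,0,0,-0.0315,0,0.03,255],[0,0,0,-0.0315,0,0.03,255],[0,0,0,-0.0315,0,0.03,255],[0,0,0,-0.0315,0,0.03,255],[0,0,0,0,0,0,255],[0,0,0,0,0,0,255]]]}}

```text
time: 5.0
tcp_pos: [0.6454, -0.0292, 0.2172]
ee_rot: [-1.572, -0.001, -1.496]
ft_force: [0.2, -0.3, -0.4]
gripper_width: 0.0227
```

```bash
python3 - <<'E'
from h import *
s=bot.read_state();[print(k,np.round(v,4)) for k,v in s.items()]
cap('top','top3');cap('scene','scene3')
E
```

```text
time 5.0
joint_positions [-1.3260e-01  3.2960e-01  1.2533e+00 -8.0000e-04  1.5597e+00  1.3633e+00]
joint_vel [-0.0192 -0.0147  0.0094  0.003  -0.0018  0.0037]
joint_torque [ 7.61100e-01 -4.34633e+01 -3.00107e+01  9.08000e-02 -8.74000e-02
 -5.00000e-04]
tcp_pos [ 0.6454 -0.0292  0.2172]
ee_rot [-1.5720e+00 -6.0000e-04 -1.4959e+00]
ft_force [ 0.2252 -0.3256 -0.4147]
torque [0.0454 0.0102 0.0146]
gripper_width 0.0227
```

View pics/scene3.png

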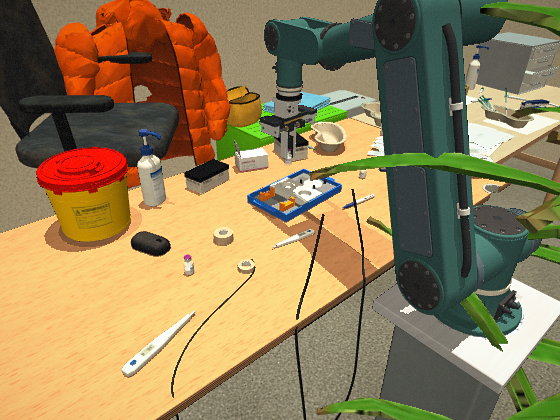

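View pics/top3.png

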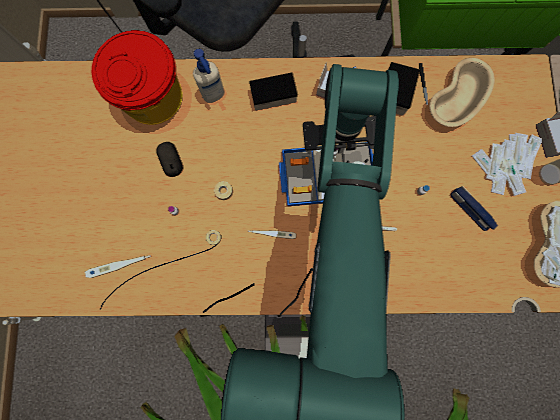

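Emit:
{"fn": "carry_out", "kwargs": {"series": [[[0,0,0,0,0.03,0,255],[0,0,0,0,0.03,0,255],[0,0,0,0,0.02,0,255],[0,0,0,0,0.005,0,255],[0,0,0,0,0,0,255]]]}}

```text
time: 5.72
tcp_pos: [0.6459, -0.0292, 0.1332]
ee_rot: [-1.57, -0.0, -1.496]
ft_force: [-0.5, -0.0, 1.2]
gripper_width: 0.0226
```

```bash
python3 - <<'E'
from h import *
s=bot.read_state();print(s['tcp_pos'],s['ft_force'])
cap('scene','scene4')
im=cv2.imread('pics/scene4.png')[90:230,220:380];cv2.imwrite('pics/c5.png',cv2.resize(im,None,fx=4,fy=4,interpolation=2))
E
```

```text
[ 0.64593438 -0.02923821  0.13320247] [-0.54451157 -0.03650538  1.19696352]
```

View pics/c5.png

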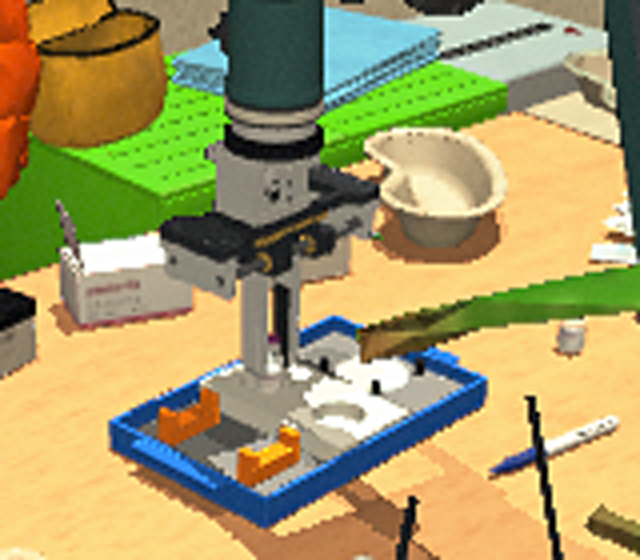

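Emit:
{"fn": "carry_out", "kwargs": {"series": [[[0,0,0,0,0.002,0,255],[0,0,0,0,0,0,255],[0,0,0,0,0,0,130],[0,0,0,0,0,0,130],[0,0,0,0,0,0,130],[0,0,0,0,0,0,130],[0,0,0,0,-0.02,0,130],[0,0,0,0,-0.04,0,130],[0,0,0,0,-0.04,0,130],[0,0,0,0,0,0,130]]]}}

```text
time: 7.02
tcp_pos: [0.6477, -0.0291, 0.2377]
ee_rot: [-1.559, -0.002, -1.496]
ft_force: [0.1, 0.5, 0.5]
gripper_width: 0.046
```

```bash
python3 - <<'E'
from h import *
s=bot.read_state();print(s['tcp_pos'],s['ft_force'])
cap('scene','scene5')
im=cv2.imread('pics/scene5.png')[90:230,220:380];cv2.imwrite('pics/c6.png',cv2.resize(im,None,fx=4,fy=4,interpolation=2))
E
```

```text
[ 0.64774845 -0.02907022  0.23765092] [0.11577798 0.50995788 0.54802581]
```

View pics/c6.png

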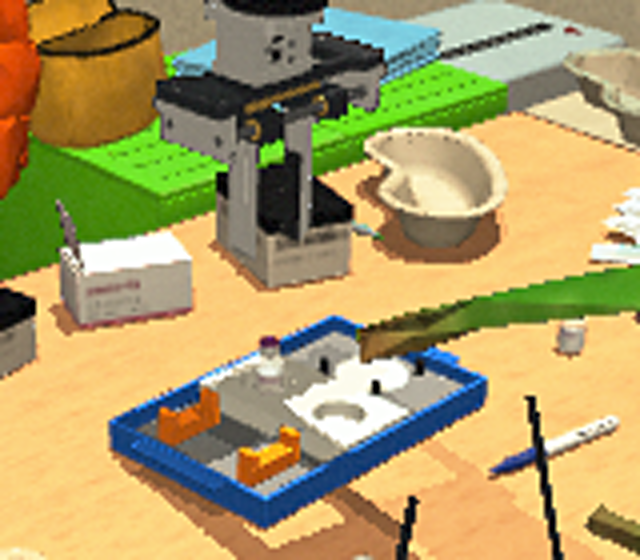

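Emit:
{"fn": "carry_out", "kwargs": {"series": [[[0,0,0,-0.0257,0,-0.0068,0],[0,0,0,-0.0457,0,-0.0108,0],[0,0,0,-0.0457,0,-0.0108,0],[0,0,0,-0.0457,0,-0.0108,0],[0,0,0,-0.0457,0,-0.0108,0],[0,0,0,-0.0457,0,-0.0108,0],[0,0,0,-0.0457,0,-0.0108,0],[0,0,0,-0.0457,0,-0.0108,0],[0,0,0,-0.0457,0,-0.0108,0],[0,0,0,-0.0457,0,-0.0108,0],[0,0,0,-0.02,0,-0.004,0],[0,0,0,0,0,0,0],[0,0,0,0,0,0,0]]]}}

```text
time: 8.7
tcp_pos: [0.5046, 0.4173, 0.2302]
ee_rot: [-1.571, -0.001, -1.498]
ft_force: [0.2, 0.1, -0.4]
gripper_width: 0.0937
```

```bash
python3 - <<'E'
from h import *
s=bot.read_state();[print(k,np.round(v,4)) for k,v in s.items()]
cap('scene','scene6');cap('top','top6')
for n in('scene6','top6'):
    d=np.load(n+'.npz');h=cv2.cvtColor(d['pixels'],cv2.COLOR_RGB2HSV)
    m=(h[...,0]>140)&(h[...,0]<172)&(h[...,1]>100);m[:120]=0;m[300:]=0
    k,l,st,c=cv2.connectedComponentsWithStats(m.astype(np.uint8));print(n,[(c[i].round(1),st[i,4]) for i in range(1,k) if st[i,4]>5])
E
```

```text
time 8.7
joint_positions [ 6.0490e-01  3.4330e-01  1.2097e+00 -1.1000e-03  1.5897e+00  2.1024e+00]
joint_vel [-0.0141 -0.0091 -0.0004  0.0034 -0.0016  0.0027]
joint_torque [ 7.29600e-01 -4.41622e+01 -2.99271e+01  2.15000e-02 -7.09000e-02
 -3.40000e-03]
tcp_pos [0.5046 0.4173 0.2302]
ee_rot [-1.5712e+00 -1.5000e-03 -1.4975e+00]
ft_force [ 0.2166  0.0958 -0.4275]
torque [-0.0131  0.0057  0.0109]
gripper_width 0.0937
scene6 [(array([287., 175.]), np.int32(11)), (array([187. , 256.5]), np.int32(24))]
top6 [(array([329.7, 156.4]), np.int32(30))]
```

View pics/scene6.png

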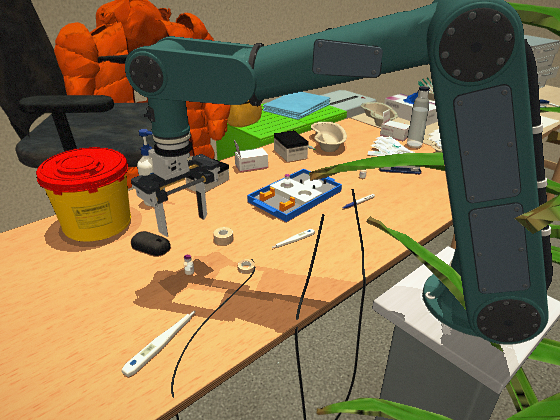

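Emit:
{"fn": "carry_out", "kwargs": {"series": [[[0,0,0,0,0.03,0,0],[0,0,0,0,0.04,0,0],[0,0,0,0,0.03,0,0],[0,0,0,0,0.013,0,0],[0,0,0,0,0,0,0]]]}}

```text
time: 9.43
tcp_pos: [0.5041, 0.4179, 0.1171]
ee_rot: [-1.572, -0.001, -1.497]
ft_force: [0.7, 0.9, 0.4]
gripper_width: 0.0942
```

```bash
python3 - <<'E'
from h import *
s=bot.read_state();print(s['tcp_pos'],s['ft_force'])
cap('scene','scene7')
im=cv2.imread('pics/scene7.png')[150:300,110:270];cv2.imwrite('pics/c7.png',cv2.resize(im,None,fx=4,fy=4,interpolation=2))
E
```

```text
[0.50408009 0.41791407 0.11705009] [0.73427686 0.91553668 0.37783237]
```

View pics/c7.png

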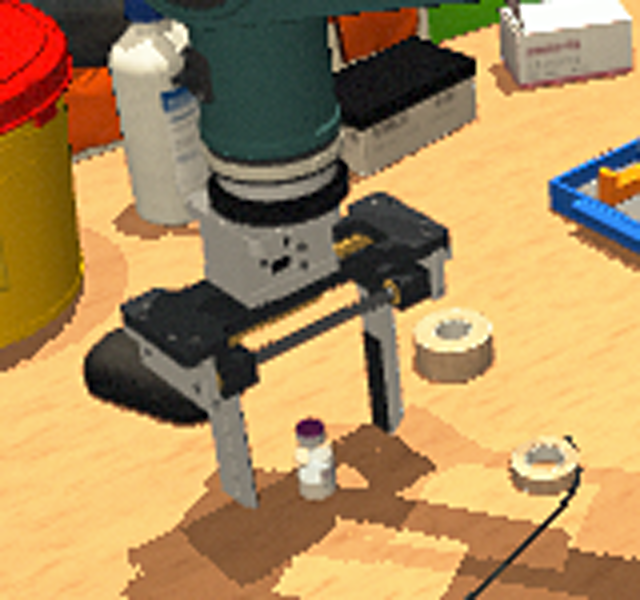

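Emit:
{"fn": "carry_out", "kwargs": {"series": [[[0,0,0,0,0,0,255],[0,0,0,0,0,0,255],[0,0,0,0,0,0,255],[0,0,0,0,0,0,255],[0,0,0,0,0,0,255],[0,0,0,0,0,0,255],[0,0,0,0,0,0,255],[0,0,0,0,-0.03,0,255],[0,0,0,0,-0.04,0,255],[0,0,0,0,-0.03,0,255]]]}}

```text
time: 10.72
tcp_pos: [0.5041, 0.4189, 0.2195]
ee_rot: [-1.569, 0.001, -1.496]
ft_force: [0.7, -0.6, 0.7]
gripper_width: 0.0223
```

Emit:
{"fn": "carry_out", "kwargs": {"series": [[[0,0,0,0.0256,0,0.0012,255],[0,0,0,0.0456,0,0.0032,255],[0,0,0,0.0456,0,0.0032,255],[0,0,0,0.0456,0,0.0032,255],[0,0,0,0.0456,0,0.0032,255],[0,0,0,0.0456,0,0.0032,255],[0,0,0,0.0456,0,0.0032,255],[0,0,0,0.0456,0,0.0032,255],[0,0,0,0.0456,0,0.0032,255],[0,0,0,0.0456,0,0.0032,255],[0,0,0,0.02,0,0.002,255],[0,0,0,0,0,0,255],[0,0,0,0,0,0,255]]]}}

```text
time: 12.35
tcp_pos: [0.5698, -0.0322, 0.2176]
ee_rot: [-1.571, 0.001, -1.495]
ft_force: [0.3, 0.2, 0.2]
gripper_width: 0.0223
```

Emit:
{"fn": "carry_out", "kwargs": {"series": [[[0,0,0,0.002,0.03,0,255],[0,0,0,0,0.03,0,255],[0,0,0,0,0.02,0,255],[0,0,0,0,0.006,0,255],[0,0,0,0,0,0,255],[0,0,0,0,0,0,130],[0,0,0,0,0,0,130],[0,0,0,0,0,0,130],[0,0,0,0,0,0,130],[0,0,0,0,-0.02,0,130],[0,0,0,0,-0.04,0,130],[0,0,0,0,-0.04,0,130],[0,0,0,0,0,0,130]]]}}

```text
time: 13.98
tcp_pos: [0.5718, -0.0359, 0.2361]
ee_rot: [-1.562, -0.002, -1.496]
ft_force: [-0.4, -1.0, -0.1]
gripper_width: 0.046
```

```bash
python3 - <<'E'
from h import *
s=bot.read_state();print(s['tcp_pos'],s['ft_force'])
cap('scene','scene8')
im=cv2.imread('pics/scene8.png')[90:230,220:380];cv2.imwrite('pics/c8.png',cv2.resize(im,None,fx=4,fy=4,interpolation=2))
S=np.load('scene0.npz');T=np.load('top0.npz')
# wide roll, both views by depth top surface and colour
for n,b in(('top0',(208,175,240,205)),('scene0',(208,222,240,250))):
    d=np.load(n+'.npz');P=pts(d);x0,y0,x1,y1=b;q=P[y0:y1,x0:x1].reshape(-1,3);t=q[(q[:,2]>.018)&(q[:,2]<.035)]
    (c,r)=cv2.minEnclosingCircle(t[:,:2].astype(np.float32)*1000);print(n,len(t),t.mean(0),c,r)
E
```

```text
[ 0.57178638 -0.03588905  0.23606546] [-0.36110566 -0.98257673 -0.14304006]
top0 216 [0.5616158  0.27677894 0.02581474] (562.100341796875, 277.3466796875) 26.323110580444336
scene0 190 [0.55658704 0.27920418 0.02359452] (558.01806640625, 275.66046142578125) 28.37474822998047
```

View pics/c8.png

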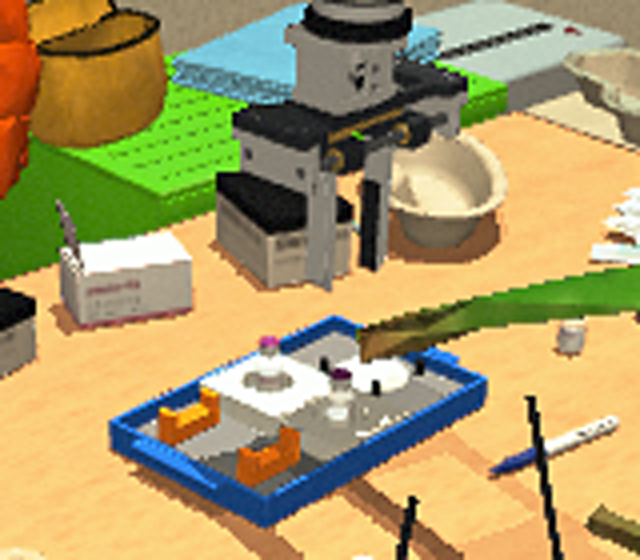

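Emit:
{"fn": "carry_out", "kwargs": {"series": [[[0,-0.1746,0,0,0,0,0],[0,-0.1746,0,0,0,0,0],[0,-0.1746,0,0,0,0,0],[0,-0.1746,0,0,0,0,0],[0,-0.1746,0,0,0,0,0],[0,-0.1746,0,0,0,0,0],[0,-0.1746,0,0,0,0,0],[0,-0.1746,0,0,0,0,0],[0,-0.1746,0,0,0,0,0],[0,0,0,0.002,0,0.0247,0],[0,0,0,0.002,0,0.0447,0],[0,0,0,0.002,0,0.0447,0],[0,0,0,0.002,0,0.0447,0],[0,0,0,0.002,0,0.0447,0],[0,0,0,0.002,0,0.0447,0],[0,0,0,0.002,0,0.0447,0],[0,0,0,0,0,0.02,0],[0,0,0,0,0,0,0],[0,0,0,0,0,0,0]]]}}

```text
time: 16.4
tcp_pos: [0.5606, 0.2761, 0.2311]
ee_rot: [-1.572, 0.001, 0.074]
ft_force: [1.2, 0.3, 0.7]
gripper_width: 0.094
```

Emit:
{"fn": "carry_out", "kwargs": {"series": [[[0,0,0,0,0.03,0.002,0],[0,0,0,0,0.04,0,0],[0,0,0,0,0.04,0,0],[0,0,0,0,0.02,0,0],[0,0,0,0,0,0,0]]]}}

```text
time: 17.02
tcp_pos: [0.5603, 0.2783, 0.1009]
ee_rot: [-1.572, 0.001, 0.074]
ft_force: [-0.1, 0.1, 0.8]
gripper_width: 0.0942
```

```bash
python3 - <<'E'
from h import *
s=bot.read_state();print(s['tcp_pos'],s['ft_force'])
cap('scene','scene9');cap('top','top9')
im=cv2.imread('pics/scene9.png')[130:280,160:320];cv2.imwrite('pics/c9.png',cv2.resize(im,None,fx=4,fy=4,interpolation=2))
E
```

```text
[0.56034684 0.27829219 0.10093251] [-0.0817364   0.05107664  0.75729033]
```

View pics/c9.png

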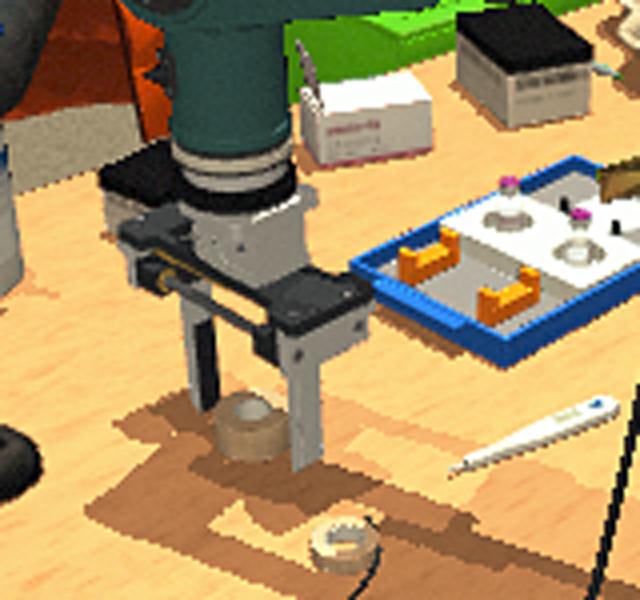

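Emit:
{"fn": "carry_out", "kwargs": {"series": [[[0,0,0,0,0,0,255],[0,0,0,0,0,0,255],[0,0,0,0,0,0,255],[0,0,0,0,0,0,255],[0,0,0,0,0,0,255],[0,0,0,0,0,0,255],[0,0,0,0,-0.03,0,255],[0,0,0,0,-0.04,0,255],[0,0,0,0,-0.04,0,255]]], "grip_force": 20}}

```text
time: 18.25
tcp_pos: [0.56, 0.2794, 0.2123]
ee_rot: [-1.571, 0.001, 0.075]
ft_force: [0.2, 1.2, -0.2]
gripper_width: 0.0513
```

Emit:
{"fn": "carry_out", "kwargs": {"series": [[[0,0,0,0.0027,0,-0.0242,255],[0,0,0,0.0027,0,-0.0442,255],[0,0,0,0.0027,0,-0.0442,255],[0,0,0,0.0027,0,-0.0442,255],[0,0,0,0.0027,0,-0.0442,255],[0,0,0,0.0027,0,-0.0442,255],[0,0,0,0.0027,0,-0.0442,255],[0,0,0,0.0027,0,-0.0442,255],[0,0,0,0.0027,0,-0.0442,255],[0,0,0,0,0,-0.02,255],[0,0,0,0,0,0,255],[0,0,0,0,0,0,255]]]}}

```text
time: 19.75
tcp_pos: [0.6144, -0.1138, 0.2116]
ee_rot: [-1.57, 0.0, 0.077]
ft_force: [0.0, -0.2, -0.4]
gripper_width: 0.0511
```

```bash
python3 - <<'E'
from h import *
s=bot.read_state();print(s['tcp_pos'],s['ft_force'],s['gripper_width'])
cap('scene','scene10')
im=cv2.imread('pics/scene10.png')[60:230,220:400];cv2.imwrite('pics/c10.png',cv2.resize(im,None,fx=3.5,fy=3.5,interpolation=2))
E
```

```text
[ 0.61438198 -0.11383609  0.21157464] [ 0.01529721 -0.16102504 -0.43276548] 0.05113994447767696
```

View pics/c10.png

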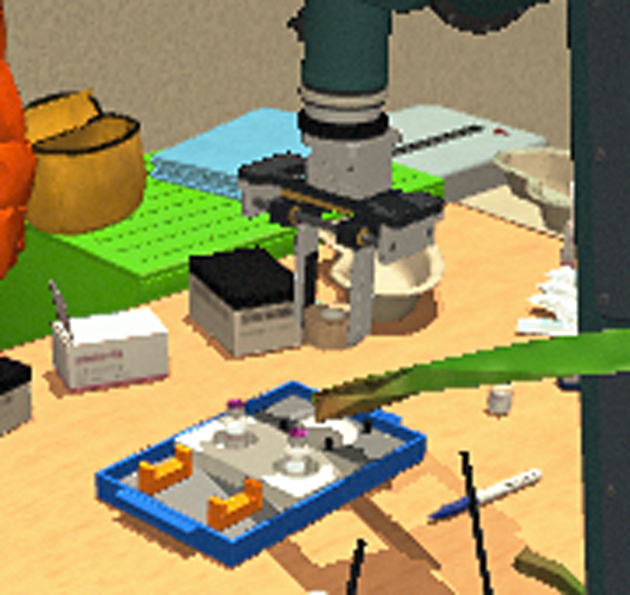

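Emit:
{"fn": "carry_out", "kwargs": {"series": [[[0,0,0,0,0.03,-0.0025,255],[0,0,0,0,0.035,0,255],[0,0,0,0,0.02,0,255],[0,0,0,0,0.008,0,255],[0,0,0,0,0,0,255],[0,0,0,0,0,0,255]]]}}

```text
time: 20.55
tcp_pos: [0.6155, -0.1179, 0.1203]
ee_rot: [-1.572, -0.003, 0.076]
ft_force: [0.1, 0.3, -0.2]
gripper_width: 0.0507
```

```bash
python3 - <<'E'
from h import *
s=bot.read_state();print(s['tcp_pos'],s['ft_force'],s['gripper_width'])
cap('scene','scene11')
im=cv2.imread('pics/scene11.png')[90:230,240:400];cv2.imwrite('pics/c11.png',cv2.resize(im,None,fx=4,fy=4,interpolation=2))
E
```

```text
[ 0.61554067 -0.11794615  0.1203243 ] [ 0.12326634  0.31533739 -0.23663745] 0.050737776436864626
```

View pics/c11.png

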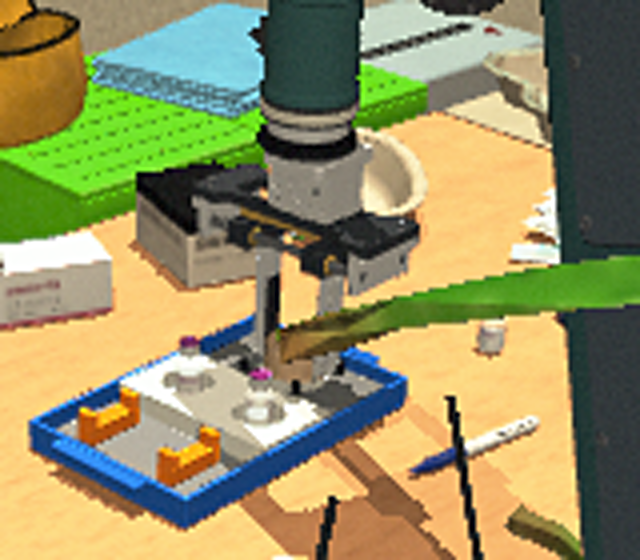

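Emit:
{"fn": "carry_out", "kwargs": {"series": [[[0,0,0,0,0.003,0,255],[0,0,0,0,0,0,255],[0,0,0,0,0,0,60],[0,0,0,0,0,0,60],[0,0,0,0,0,0,60],[0,0,0,0,-0.02,0,60],[0,0,0,0,-0.04,0,60],[0,0,0,0,-0.04,0,60],[0,0,0,0,-0.02,0,60],[0,0,0,0,0,0,60]]]}}

```text
time: 21.85
tcp_pos: [0.6157, -0.1181, 0.2399]
ee_rot: [-1.573, -0.007, 0.075]
ft_force: [0.8, 0.2, -0.0]
gripper_width: 0.0719
```

```bash
python3 - <<'E'
from h import *
cap('scene','scene12');cap('top','top12')
im=cv2.imread('pics/scene12.png')[120:230,240:360];cv2.imwrite('pics/c12.png',cv2.resize(im,None,fx=5,fy=5,interpolation=2))
def ray(d,u,v,z):
    K=d['camera_matrix'];T=np.linalg.inv(d['world_to_cam'])
    r=T[:3,:3]@np.array([(u-K[0,2])/K[0,0],-(v-K[1,2])/K[1,1],-1]);o=T[:3,3];return o+r*(z-o[2])/r[2]
for n,b in(('top9',(245,224,302,244)),('scene9',(268,226,320,252))):
    d=np.load(n+'.npz');h=cv2.cvtColor(d['pixels'],cv2.COLOR_RGB2HSV);x0,y0,x1,y1=b
    v,u=np.nonzero(((h[...,1]<90)&(h[...,2]>90))[y0:y1,x0:x1]);q=np.array([ray(d,a+x0,c+y0,.006)[:2] for a,c in zip(u,v)])*1000
    vx,vy,cx,cy=cv2.fitLine(q.astype(np.float32),cv2.DIST_HUBER,0,.01,.01).ravel();t=(q-[cx,cy])@[vx,vy]
    e0,e1=np.array([cx,cy])+t.min()*np.array([vx,vy]),np.array([cx,cy])+t.max()*np.array([vx,vy])
    print(n,len(q),'ang',np.degrees(np.arctan2(vy,vx)),'ends',e0,e1,'mid',(e0+e1)/2,'len',np.ptp(t))
    im=d['pixels'][y0:y1,x0:x1,::-1];cv2.imwrite(f'pics/th_{n}.png',cv2.resize(im,None,fx=10,fy=10,interpolation=2))
E
```

```text
top9 199 ang 84.288 ends [430.0819846   70.62014965] [441.87671408 188.53828437] mid [435.97934934 129.57921701] len 118.50654885514352
scene9 230 ang 83.872406 ends [426.51395094  64.7963515 ] [441.6147658  205.45726601] mid [434.06435837 135.12680876] len 141.46917653336726
```

View pics/c12.png

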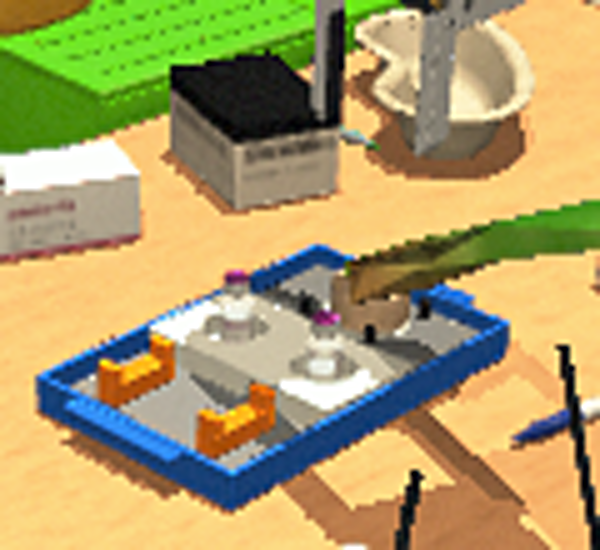

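View pics/th_top9.png

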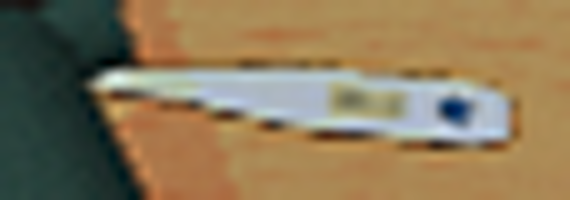

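View pics/top12.png

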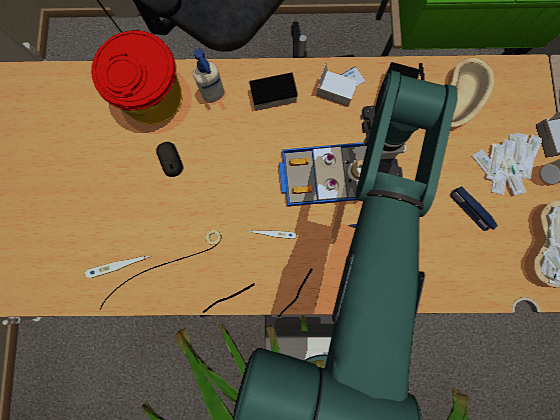

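Emit:
{"fn": "carry_out", "kwargs": {"series": [[[0,0.18,0,0,0,0,60],[0,0,0,-0.0257,0,0.0273,60],[0,0,0,-0.0257,0,0.0273,60],[0,0,0,-0.0257,0,0.0273,60],[0,0,0,-0.0257,0,0.0273,60],[0,0,0,-0.0257,0,0.0273,60],[0,0,0,-0.0257,0,0.0273,60],[0,0,0,-0.0257,0,0.0273,60],[0,0,0,-0.0257,0,0.0273,60],[0,0,0,0,0,0,60],[0,0,0,0,0,0,60]]]}}

```text
time: 23.32
tcp_pos: [0.4329, 0.1205, 0.2347]
ee_rot: [-1.572, 0.001, -0.104]
ft_force: [-0.0, 0.3, -0.5]
gripper_width: 0.0719
```

```bash
python3 - <<'E'
from h import *
s=bot.read_state();print(s['tcp_pos'],s['ft_force'],s['ee_rot'],s['joint_torque'][0])
cap('top','top13');cap('scene','scene13')
im=cv2.imread('pics/scene13.png')[120:270,230:410];cv2.imwrite('pics/c13.png',cv2.resize(im,None,fx=4,fy=4,interpolation=2))
E
```

```text
[0.43290628 0.12051062 0.23473962] [-0.02350827  0.33356247 -0.45295229] [-1.57187075e+00  1.24400065e-03 -1.04476288e-01] 0.49104005098342896
```

View pics/c13.png

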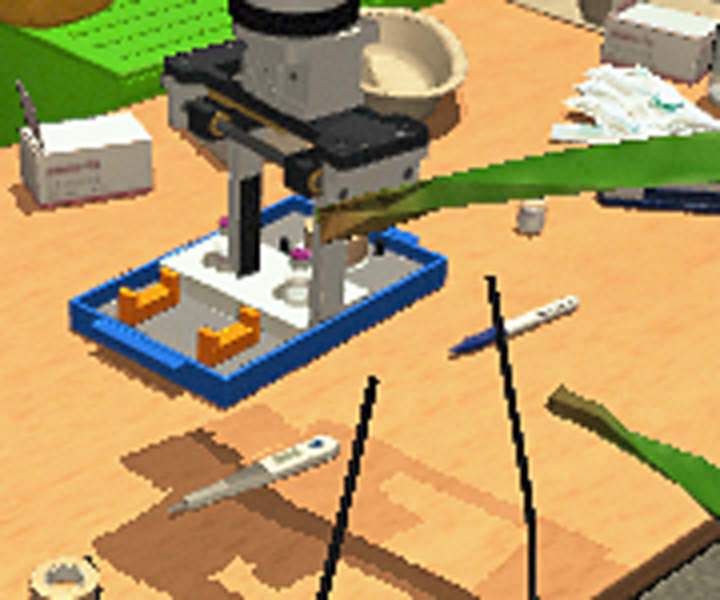

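View pics/top13.png

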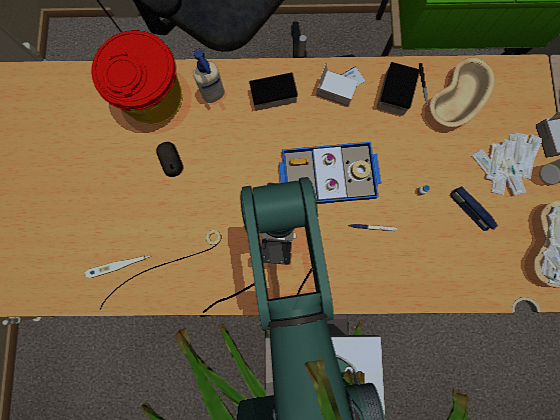

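Emit:
{"fn": "carry_out", "kwargs": {"series": [[[0,0,0,0.001,0.03,0,60],[0,0,0,0,0.04,0,60],[0,0,0,0,0.035,0,60],[0,0,0,0,0.02,0,60],[0,0,0,0,0.008,0,60],[0,0,0,0,0,0,60],[0,0,0,0,0,0,60]]]}}

```text
time: 24.3
tcp_pos: [0.4349, 0.1207, 0.1038]
ee_rot: [-1.57, -0.002, -0.105]
ft_force: [0.4, 0.9, 0.4]
gripper_width: 0.0717
```

```bash
python3 - <<'E'
from h import *
s=bot.read_state();print(s['tcp_pos'],s['ft_force'],s['ee_rot'],s['joint_torque'][0])
cap('scene','scene14')
im=cv2.imread('pics/scene14.png')[140:280,230:390];cv2.imwrite('pics/c14.png',cv2.resize(im,None,fx=4,fy=4,interpolation=2))
E
```

```text
[0.43491062 0.12065908 0.10376131] [0.37993616 0.90412631 0.39307107] [-1.57032482 -0.00212796 -0.10503198] -0.053911793511360884
```

View pics/c14.png

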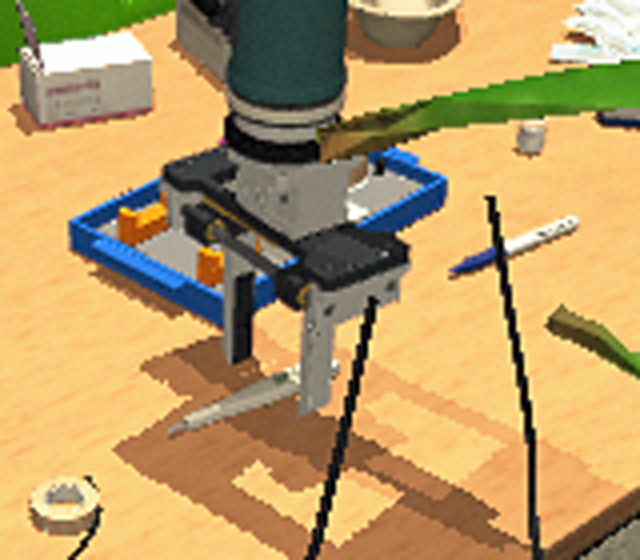

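Emit:
{"fn": "carry_out", "kwargs": {"series": [[[0,0,0,0,0.0045,0,60],[0,0,0,0,0,0,255],[0,0,0,0,0,0,255],[0,0,0,0,0,0,255],[0,0,0,0,0,0,255],[0,0,0,0,0,0,255],[0,0,0,0,0,0,255],[0,0,0,0,0,0,255],[0,0,0,0,-0.02,0,255],[0,0,0,0,-0.03,0,255],[0,0,0,0,-0.03,0,255],[0,0,0,0,-0.02,0,255],[0,0,0,0,0,0,255]]], "grip_force": 15}}

```text
time: 25.98
tcp_pos: [0.4349, 0.1209, 0.1999]
ee_rot: [-1.57, -0.004, -0.105]
ft_force: [-0.5, 0.8, 0.1]
gripper_width: 0.0176
```

```bash
python3 - <<'E'
from h import *
s=bot.read_state();print(s['tcp_pos'],s['ft_force'],s['gripper_width'])
cap('scene','scene15')
im=cv2.imread('pics/scene15.png')[120:270,230:390];cv2.imwrite('pics/c15.png',cv2.resize(im,None,fx=4,fy=4,interpolation=2))
E
```

```text
[0.43490933 0.12091096 0.19986444] [-0.54248229  0.82925493  0.12440088] 0.017635616731767424
```

View pics/c15.png

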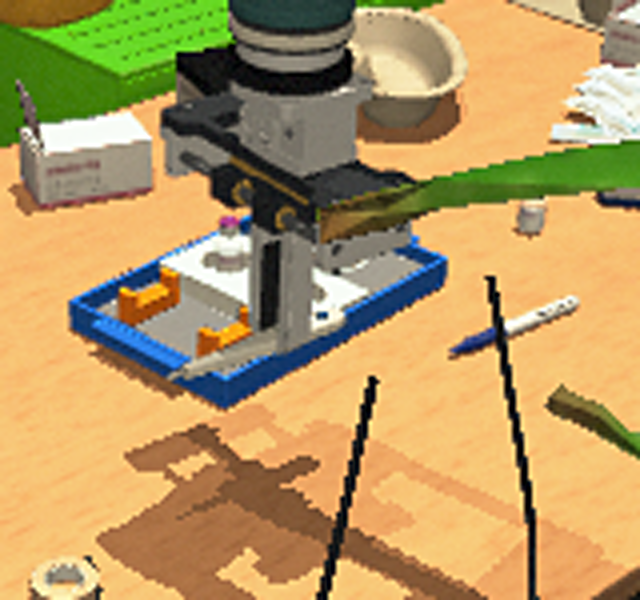

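Emit:
{"fn": "carry_out", "kwargs": {"series": [[[0,0.1739,0,0,-0.003,0,255],[0,0.1739,0,0,-0.003,0,255],[0,0.1739,0,0,-0.003,0,255],[0,0.1739,0,0,-0.003,0,255],[0,0.1739,0,0,-0.003,0,255],[0,0.1739,0,0,-0.003,0,255],[0,0.1739,0,0,-0.003,0,255],[0,0.1739,0,0,-0.003,0,255],[0,0,0,0.0162,0,0.0294,255],[0,0,0,0.0162,0,0.0294,255],[0,0,0,0.0162,0,0.0294,255],[0,0,0,0.0162,0,0.0294,255],[0,0,0,0.0162,0,0.0294,255],[0,0,0,0,0,0,255],[0,0,0,0,0,0,255],[0,0,0,0,0,0,255]]]}}

```text
time: 28.02
tcp_pos: [0.5857, 0.0516, 0.2218]
ee_rot: [-1.572, 0.0, -1.495]
ft_force: [-0.3, 1.1, -0.4]
gripper_width: 0.0176
```

```bash
python3 - <<'E'
from h import *
s=bot.read_state();print(s['tcp_pos'],s['ft_force'],s['gripper_width'],s['ee_rot'])
cap('scene','scene16');cap('top','top16')
im=cv2.imread('pics/scene16.png')[90:240,200:360];cv2.imwrite('pics/c16.png',cv2.resize(im,None,fx=4,fy=4,interpolation=2))
im=cv2.imread('pics/top16.png')[110:230,240:400];cv2.imwrite('pics/c16t.png',cv2.resize(im,None,fx=4,fy=4,interpolation=2))
E
```

```text
[0.58567427 0.05157227 0.22178522] [-0.30340714  1.07895956 -0.40999956] 0.01764796403055734 [-1.57188462e+00  1.79009288e-04 -1.49500771e+00]
```

View pics/c16.png

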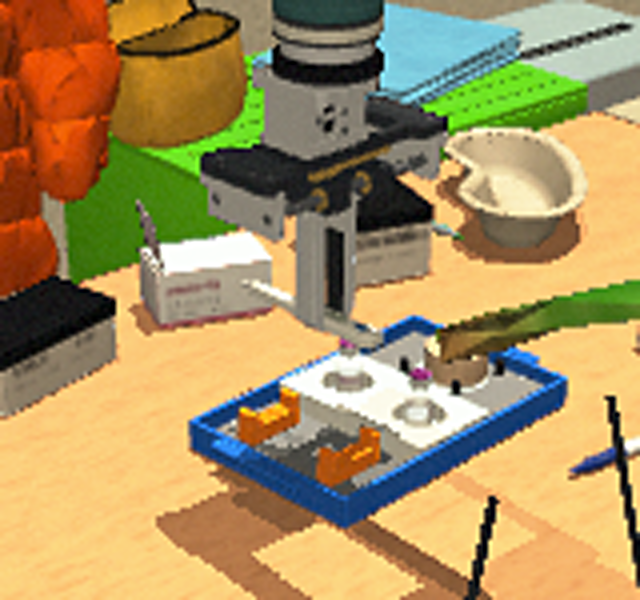

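View pics/c16t.png

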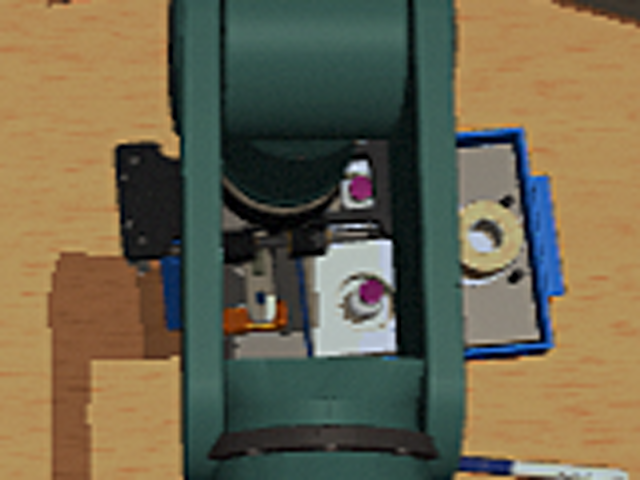

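Emit:
{"fn": "carry_out", "kwargs": {"series": [[[0,0,0,0,0.03,0.001,255],[0,0,0,0,0.03,0,255],[0,0,0,0,0.02,0,255],[0,0,0,0,0.01,0,255],[0,0,0,0,0,0,255],[0,0,0,0,0,0,255]]]}}

```text
time: 28.88
tcp_pos: [0.5882, 0.0512, 0.1335]
ee_rot: [-1.569, -0.0, -1.496]
ft_force: [0.5, 0.8, -0.2]
gripper_width: 0.0177
```

```bash
python3 - <<'E'
from h import *
s=bot.read_state();print(s['tcp_pos'],s['ft_force'],s['gripper_width'],s['ee_rot'])
cap('scene','scene17')
im=cv2.imread('pics/scene17.png')[110:230,220:380];cv2.imwrite('pics/c17.png',cv2.resize(im,None,fx=5,fy=5,interpolation=2))
E
```

```text
[0.58823572 0.0511751  0.13350207] [ 0.52885977  0.83883151 -0.2241072 ] 0.017698882182081332 [-1.56850013e+00 -2.69655745e-04 -1.49563737e+00]
```

View pics/c17.png

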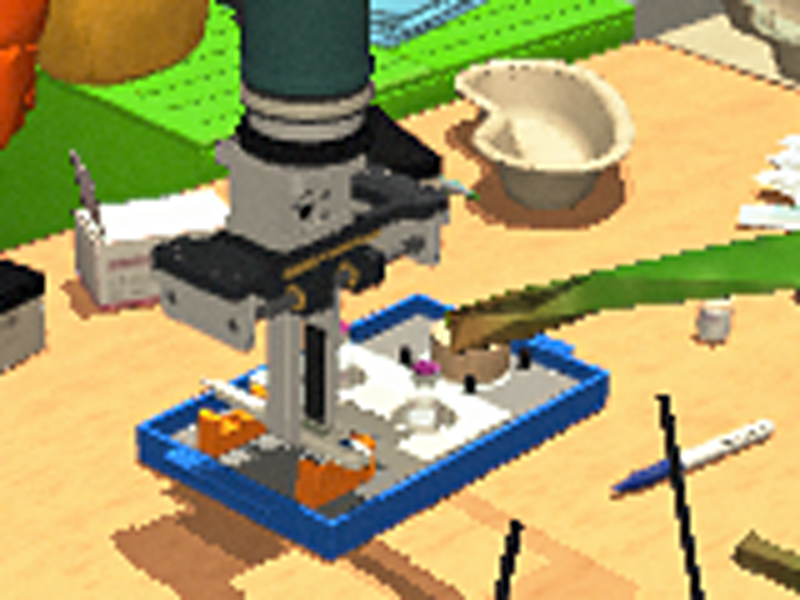

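Aligned between the cheeks of both cradles. Lower the last bit and release with a small opening.

Emit:
{"fn": "carry_out", "kwargs": {"series": [[[0,0,0,0,0.005,0,255],[0,0,0,0,0.0015,0,255],[0,0,0,0,0,0,255],[0,0,0,0,0,0,165],[0,0,0,0,0,0,165],[0,0,0,0,0,0,165],[0,0,0,0,-0.01,0,165],[0,0,0,0,-0.03,0,165],[0,0,0,0,-0.04,0,165],[0,0,0,0,-0.04,0,165],[0,0,0,0,-0.02,0,165],[0,0,0,0.03,0,-0.03,165],[0,0,0,0.04,0,-0.04,165],[0,0,0,0.04,0,-0.04,165],[0,0,0,0.04,0,-0.04,165],[0,0,0,0.04,0,-0.03,165],[0,0,0,0.04,0,0,165],[0,0,0,0.03,0,0,165],[0,0,0,0,0,0,165],[0,0,0,0,0,0,165]]]}}

```text
time: 31.42
tcp_pos: [0.4276, -0.2211, 0.2661]
ee_rot: [-1.57, 0.0, -1.496]
ft_force: [-0.6, 0.4, 0.0]
gripper_width: 0.0328
```

```bash
python3 - <<'E'
from h import *
s=bot.read_state();print(s['time'],s['tcp_pos'],s['ft_force'],s['gripper_width'])
cap('scene','scene18');cap('top','top18')
im=cv2.imread('pics/scene18.png')[110:230,220:380];cv2.imwrite('pics/c18.png',cv2.resize(im,None,fx=5,fy=5,interpolation=2))
im=cv2.imread('pics/top18.png')[130:250,250:410];cv2.imwrite('pics/c18t.png',cv2.resize(im,None,fx=5,fy=5,interpolation=2))
E
```

```text
31.425 [ 0.42763156 -0.22106501  0.26607148] [-0.59683879  0.42272339  0.03207085] 0.03279533427701295
```

View pics/c18.png

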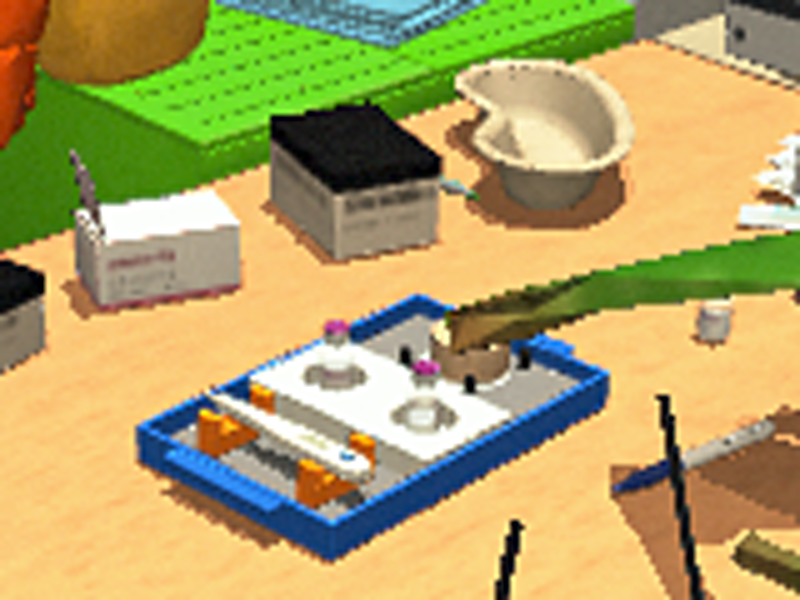

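View pics/c18t.png

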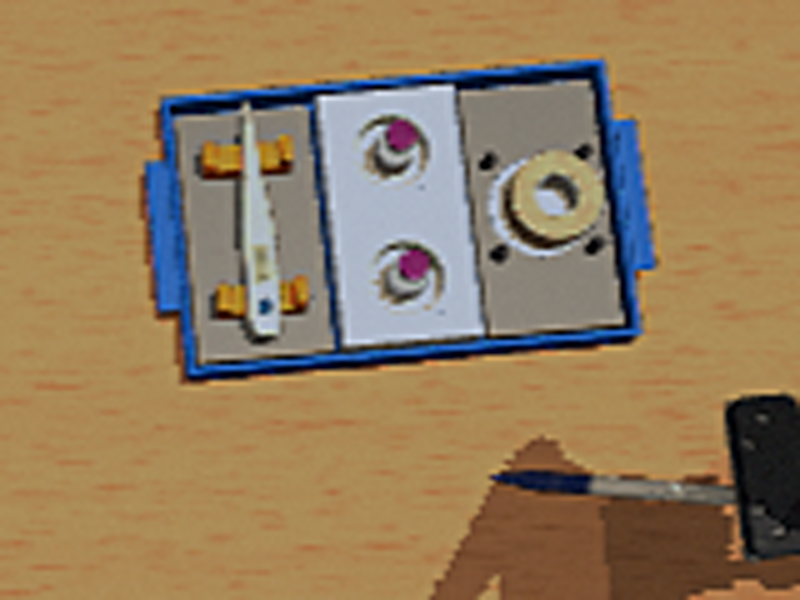

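View pics/top18.png

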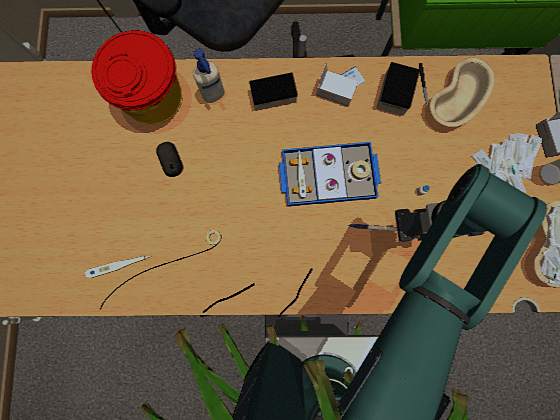

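```bash
python3 - <<'E'
from h import *
d=np.load('top18.npz');P=pts(d)
def st(b,lo,hi):
    x0,y0,x1,y1=b;q=P[y0:y1,x0:x1].reshape(-1,3);t=q[(q[:,2]>lo)&(q[:,2]<hi)]
    c,r=cv2.minEnclosingCircle(t[:,:2].astype(np.float32)*1000);rc=cv2.minAreaRect(t[:,:2].astype(np.float32)*1000)
    A=np.c_[t[:,:2]-t[:,:2].mean(0),np.ones(len(t))];k=np.linalg.lstsq(A,t[:,2],rcond=None)[0]
    print(len(t),'mean',t.mean(0).round(4),'circ',np.round(c,1),round(r,1),'rect',rc,'tilt deg',np.degrees(k[:2]).round(1))
st((346,156,376,184),.033,.055)
st((294,148,310,200),.033,.05)
# local desk/plate bias
print('plate z (true .015-ish)',np.median(P[185:192,352:368,2]),'block top(.027)',np.median(P[168:176,318:326,2]))
E
```

```text
224 mean [ 0.6151 -0.1198  0.0402] circ [ 610.6 -122.9] 31.3 rect ((615.01611328125, -119.63963317871094), (51.545310974121094, 52.63140869140625), 83.24024200439453) tilt deg [ 0.4 -0.2]
258 mean [0.5921 0.0502 0.0384] circ [605.7  49.3] 68.3 rect ((605.0564575195312, 47.291202545166016), (43.27799987792969, 134.9551544189453), 84.675537109375) tilt deg [-0.1  0.7]
plate z (true .015-ish) 0.01581656057982339 block top(.027) 0.02796441430582486
```

```bash
python3 - <<'E'
from h import *
print(bot.job_done())
E
```

```text
the job is handed in; nothing more can be done
None
```

I packed the blue caddy in the order asked and handed the job in at about 31.5 s of the 96 s allowed. The arm was clear of everything and the gripper was empty.

**Vials:** Both purple-capped vials stand upright, one in each well of the vial block. I judged this by eye in both camera views.

**Wide roll:** It lies flat between the four pegs. Its top measures 40.2 mm (40 mm expected), its tilt is under 0.5°, and its centre is about 3–4 mm from the nest centre.

**Thermometer:** I used the smaller one, which measured about 139 mm against 191 mm for the look-alike. It rests in both orange cradles with its tip pointing away from the robot. Its top measures about 38 mm (37 mm expected), and it is centred to about 4 mm.

**Left alone:** The blue-capped vial, narrow roll, marker and larger thermometer appear in the same places in the last top picture. The gripper hid part of the marker there.

**Disagreements and limits:**
- The two cameras disagreed by 3–4 mm on some positions, well within the clearances.
- The arm's path ran through where the plant leaves showed in the pictures. I saw no unusual joint torque or wrist force (about 1 N at each reading), so I took them to be soft or not solid. I could not confirm that directly.

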